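Slide the baking sheet onto the right runners and shut the rack's gate

TASK

Slide the small baking sheet into the sheet rack, grip side out, on the lowest pair of runners that clears whatever is standing in the foot of the rack, so that the most headroom is left above for the puffed cups; push it fully home. Then swing the rack's wire gate shut across it so that it cannot slide out. Leave the thing in the foot of the rack and the other things round about where they are.

Things in the scene. Friction and masses are not known exactly. Their poses are not given: they have to be found in the camera images.
- rack: Metal sheet rack, fixed, 222 wide, 279 high, open front turned to the left. Origin: on the table under its middle; +x from front to back, +y to its left, z up. Post fronts at x = -68 mm, runner mouths -79. Four pairs of runners carry a sheet's side edges. Top deck: underside z = 265, front edge x = -88, so tools there must lean back, away from the front, 25 to 45 degrees; jars on its rear reach z = 375.
- runner_1 (a point): Lowest runner pair: origin point of a sheet that lies home on it, in the rack's frame x = -2, y = 0, z = 60 mm (ledge tops). Each runner is an L: a ledge 3 thick from 79 to 95 mm off the middle and an upright web to 13 mm above the ledge; webs 188 mm apart (sheet 180), flared at the mouth. A wire at the rear stops the sheet when home.
- runner_2 (a point): The same point for the second pair, z = 95 mm.
- runner_3 (a point): The same point for the third pair, z = 130 mm.
- runner_4 (a point): The same point for the top pair, z = 165 mm.
- sheet: Loose aluminium baking sheet, 120 (x) by 180 (y) mm, floor 3 thick, side and rear rims 10 high, front lip 18 high (35 in the middle 60 mm), about 0.16 kg, flat on the table left of the rack. Origin: middle of its underside; +x points away from its grip (this edge enters the rack first), z up.
- sheet_grip (a point): Centre of the sheet's black grip block, 24 (x) by 26 (y, pinch here) by 32 (z) mm, at x = -86, y = 0, z = 28 mm in the sheet's frame, 26 in front of the lip, a bracket between; free below and beside. It can be pinched at any lean about the sheet's y axis; grip firmly (40 to 50 N), the weight hangs 80 mm ahead. With the sheet home it is at rack x = -88.
- gate (a joint): Angle (rad) of the bent-wire gate hinged upright on the rack's right front post. 0 = shut, at its limit: the wire crosses the right ends of all runners, just in front of a sheet that is home (a sheet left out blocks it). Grows as it swings out: 1.57 straight out to the front, then on to the rack's right, at most 2.6. Starts 1.9 to 2.3. Stays where left (friction 0.03 N m).
- gate_rod (a point): Middle of the gate's upright wire, 8 mm thick, which runs from z = 62 to 224 mm; this point is at z = 150, 40 mm from the hinge axis. At gate angle q it lies in the rack's frame at the hinge + 40 mm * (-sin q, cos q).
- gate_hinge (a point): Point on the gate's hinge axis: x = -75, y = -106, z = 150 mm in the rack's frame.
- rack_bay (a point): Middle of the rack's foot, on the table (the rack's origin); the foot is open, the table is its floor.
- timer: Round cream dial timer, 61 across, 43 high; origin under its middle. One of timer, tin and jar stands in the rack's foot, within 40 mm of its middle; the other two at the back of the table, left of the rack. Cleared by all runner pairs.
- tin: Round food tin, 57 across, 72 high; origin under its middle. It may be the one in the rack's foot.
- jar: Spice jar with a red cap, 45 across, 106 high; origin under its middle. It may be the one in the rack's foot.
- bottle: White squeeze bottle at the back of the table, left, 49 x 80 x 185 high; origin under its middle. Bystander.

How it is judged:
By the outcome, as a careful person would: the job done as asked, in the order asked, and still so for the second after the job is handed in, with the robot touching nothing.
It also fails if it takes over 53 s, if anything falls off the work surface, if the arm or the gripper's body presses on something with over 40 N, if the wrist force passes 120 N, or if a joint passes its speed limit or range.

ROBOT

A 6-joint arm with a two-finger parallel gripper is mounted at the origin on a cart in front of the work surface, level with it; the furniture and walls round the work are solid. World frame = base frame: x ahead of the robot, y to its left, z up, the work surface at z = 0. Lengths are in m, angles in rad, forces in N, time in s.
With the tool pointing down it reaches from about 0.35 to 0.8 m from the base axis. Payload 7.3 kg.
Tool frame: the origin (TCP) lies at the very end of the fingers, on their centre line; the grasp point (between the pads) lies 19 mm behind it; z points along the fingers, y is the line along which they close (so a half turn about z gives the same grasp; the last joint's range is limited). The gripper opens to 85 mm and grips with 20 to 120 N. Pads are 22 mm wide; open, the fingers measure 114 mm over their backs; the gripper's body (76 mm by 85 mm) begins 54 mm behind the grasp point. The pads swing forward as they close: fully open they stand 13 mm farther back than shut.
Start: joints at [0.984, 0.342, 1.524, -0, 1.275, -0.146], TCP at [0.224, 0.475, 0.231] pointing down, gripper open.
Joint ranges: [-2.53, 2.53], [-0.77, 2.02], [0.04, 2.7], [-1, 4.14], [0.28, 2.66], [-3.11, 3.11]. Speed limits (rad/s): [2.57, 2.57, 3.14, 3.14, 3.14, 3.14].

INTERFACE

Orientations are given as a rotation vector (axis times angle).
In Python, from plant import manip gives the robot as it stands.
- The arm moves only by the tool servo_tool, never from a script. Its argument "rows" is a list that holds one entry, the list of rows, each a list of 7 numbers: the shift along the tool's x, y, z in units of 0.05 m (1.0 is 0.05 m), then the turn, a rotation vector about the tool's x, y, z in units of 8 degrees (1.0 is 8 degrees), then the finger opening in mm, from 0 to 85.4. In form: [[[dx, dy, dz, ax, ay, az, claw], ...]]. A call has 1 to 10 rows; each row shifts and turns the commanded pose from where the row before left it, along the tool's axes as they then stand; what a row does not reach is not made up. A row lasts 1/8 s, in which the tool goes at most 62.5 mm and 10.7 degrees, less where a joint would pass 70% of its speed; a pose out of reach is approached as far as the arm can. A call with a number of a shift or a turn outside -1 to 1 is refused whole. A call with a gripper value outside its range is refused whole. The fingers move at their own pace and stop on an object; "squeeze" is the grip in N (left out, the last holds). Time passes only in rows, so rows that do not move let the fingers close. It gives the time, the measured TCP pose, the force, the opening and the grip force at its end, in the units of the state.
- manip.read_state(): the state, without advancing time (a new reading comes with each control period).
- manip.snapshot(name): name is "scene" or "top" or "wrist"; returns (picture, depth): 420x560x3 uint8, red, green, blue; 420x560 float32, m along the optical axis (not along the pixel's ray), 0 where there is no reading.
- manip.camera_model(name): a dict with "mtx" (3x3 intrinsics, pixels), "k1" (the pictures are not rectified: a ray, as slopes to the right and down, at radius r is drawn at 1 + k1 r^2 times it, then the intrinsics apply), "rvec" (rotation vector, rad) and "tvec" (3), from world to camera coordinates, as OpenCV has them; the wrist camera has in their place "T_tool_cam" (4x4, takes a point from camera to tool coordinates, whose origin is the TCP and whose axes are the flange's). Camera axes: x right, y down, z forward; pixel columns grow to the right and rows downward; lengths in m; the calibration is good to about 2 mm. A picture is of the moment at which its call begins: read the wrist's pose just before it. camera_model takes no time and is no camera call.
- manip.hand_in(): hands the job in; it is judged then, once.
The state is a dict: "t": time; "joints": joint angles; "qvel": joint speeds; "effort": joint torques, N m; "position": TCP position; "tcp_rot": TCP orientation; "ft_force": force on the tool from outside, world axes, zero at the start; "ft_torque": the same for the moment, N m; "width": opening from 0.0 (shut) to 1.0 (fully open); "gripper_force": force on a finger pad.
Only numpy, scipy, OpenCV 4.12 (cv2) and the standard library are available. Lean on these libraries where they do the work, as an engineer would, in place of code of your own. Each camera call takes 0.05 s, during which the arm holds its last target. There are 200 camera calls.

## Working session

There is one attempt and no reset: what is moved stays moved. The work goes in short steps, Python scripts to look and compute and a tool call to move; the robot and the scene stay as the last step left them, time stands still between calls to the robot, and variables do not carry over. Pictures are saved under pics/ and viewed, at most 10 in all, crops included, and the job is handed in when it is done.

Besides the shell and the picture viewer there is one more tool, called by a JSON object that holds its "method" and its "body", one argument or row to a line. servo_tool: Moves the arm, as the interface text tells. Shifts and turns lie within -1 to 1; 1 stands for 0.05 m of shift or 8 degrees of turn. Its arguments: {"type":"object","properties":{"rows":{"type":"array","items":{"type":"array","items":{"type":"array","items":{"type":"number"}}}},"squeeze":{"type":"number"}},"required":["rows"]}

```bash
mkdir -p pics; cat > h.py <<'E'
import numpy as np, cv2
from plant import manip
from scipy.spatial.transform import Rotation as R
def cloud(name):
    pic,d=manip.snapshot(name); c=manip.camera_model(name); M=np.array(c["mtx"])
    v,u=np.mgrid[0:420,0:560]
    p=np.stack([u,v],-1).reshape(-1,1,2).astype(np.float64)
    n=cv2.undistortPoints(p,M,np.array([c["k1"],0,0,0.])).reshape(420,560,2)
    P=np.dstack([n*d[...,None],d])
    if "rvec" in c:
        Rm=cv2.Rodrigues(np.array(c["rvec"],float))[0]; W=(P-np.array(c["tvec"]).ravel())@Rm
    else:
        s=manip.read_state(); T=np.array(c["T_tool_cam"]); 
        W=(P@T[:3,:3].T+T[:3,3])@R.from_rotvec(s["tcp_rot"]).as_matrix().T+s["position"]
    W[d==0]=np.nan
    return pic,d,W
E
python3 - <<'E'
from h import *
s=manip.read_state(); print({k:np.round(v,3) for k,v in s.items()})
for n in("scene","top"):
    p,d,W=cloud(n); cv2.imwrite(f"pics/{n}.png",p[...,::-1]); np.save(n+".npy",W); print(manip.camera_model(n))
print(manip.camera_model("wrist")["T_tool_cam"])
E
```

```text
{'t': np.float64(0.0), 'joints': array([ 0.984,  0.343,  1.525, -0.   ,  1.275, -0.146]), 'qvel': array([-0.001, -0.   ,  0.002,  0.   ,  0.001, -0.001]), 'effort': array([-1.0000e-03, -4.3367e+01, -2.4601e+01, -0.0000e+00,  8.0000e-03,
       -0.0000e+00]), 'position': array([0.224, 0.474, 0.231]), 'tcp_rot': array([-6.870e-01, -3.065e+00,  2.000e-03]), 'ft_force': array([-0.17 , -0.12 ,  0.375]), 'ft_torque': array([ 0.019, -0.016,  0.008]), 'gripper_force': np.float64(0.0), 'width': np.float64(0.998)}
{'mtx': array([[469.84017343,   0.        , 276.06356008],
       [  0.        , 469.84017343, 203.60618965],
       [  0.        ,   0.        ,   1.        ]]), 'k1': -0.12862827138181096, 'rvec': array([ 0.16348337, -2.94650505,  0.9557869 ]), 'tvec': array([0.61626521, 0.11914638, 1.26019029])}
{'mtx': array([[475.94351859,   0.        , 279.13036281],
       [  0.        , 475.94351859, 215.22936937],
       [  0.        ,   0.        ,   1.        ]]), 'k1': -0.057735308430715566, 'rvec': array([ 2.2171882 , -2.15335108,  0.13585927]), 'tvec': array([-0.00894026,  0.61863786,  1.0524993 ])}
[[-5.34839182e-04 -9.58282958e-01 -2.85820725e-01  7.35666390e-02]
 [ 9.99999293e-01 -2.09019274e-04 -1.17045115e-03 -8.01504687e-04]
 [ 1.06188135e-03 -2.85821149e-01  9.58282392e-01 -1.42859622e-01]
 [ 0.00000000e+00  0.00000000e+00  0.00000000e+00  1.00000000e+00]]
```

View pics/scene.png

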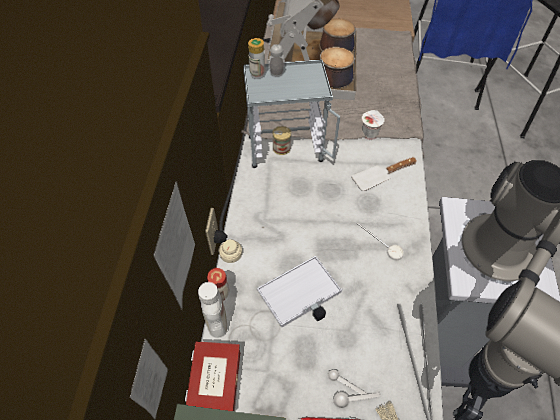

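View pics/top.png

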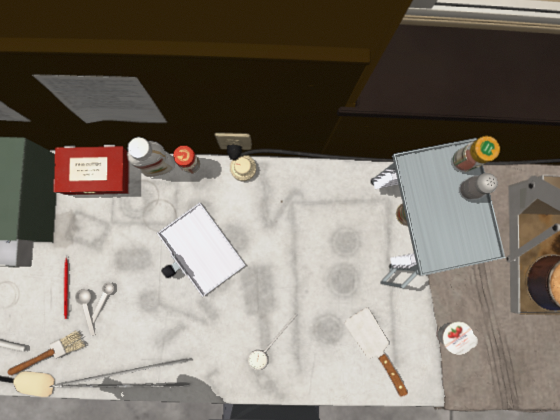

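The tin stands in the rack's foot: in the scene view the jar (217,280) and timer (230,250) are at the back. That makes it runner pair 2. In the top view the grip is at (169,271), the sheet's corners are near (159,235), (201,204), (246,265) and (205,296), the deck's near (395,153) to (505,258), and the gate near (405,280).

```bash
python3 - <<'E'
from h import *
W=np.load("top.npy"); S=np.load("scene.npy"); pic=cv2.imread("pics/top.png").astype(int)
def rect(P):
    return cv2.minAreaRect((P[:,:2]*1000).astype(np.float32))
# deck
v,u=np.mgrid[0:420,0:560]
m=(abs(W[...,2]-.279)<.012)&(u>380)&(u<515)&(v>130)&(v<290)
m=cv2.morphologyEx(m.astype(np.uint8),cv2.MORPH_OPEN,np.ones((3,3)))>0
P=W[m]; r=rect(P); print("deck",len(P),np.median(P[:,2]),r, cv2.boxPoints(r).round(0).tolist())
for pts in [(398,158),(424,272),(500,256)]: print(pts, W[pts[1],pts[0]].round(3))
# sheet
m=(u>150)&(u<255)&(v>195)&(v<305)&(W[...,2]>.004)&(W[...,2]<.03)&(pic.min(2)>90)
m=cv2.morphologyEx(m.astype(np.uint8),cv2.MORPH_OPEN,np.ones((3,3)))
n,l,st,c=cv2.connectedComponentsWithStats(m); k=1+np.argmax(st[1:,4])
P=W[l==k]; r=rect(P); print("sheet",len(P),r,cv2.boxPoints(r).round(0).tolist())
b=(u>155)&(u<185)&(v>255)&(v<285)&(pic.max(2)<70)&(W[...,2]>.03)
print("grip",b.sum(),np.nanmedian(W[b],0).round(4), rect(W[b]))
# gate in both
for nm,C,(a,bb,c_,d) in(("top",W,(375,440,250,300)),("scene",S,(315,350,100,170))):
    q=C[c_:d,a:bb].reshape(-1,3); q=q[(q[:,2]>.06)&(q[:,2]<.24)]
    print(nm,len(q)); print(q[::max(1,len(q)//40)].round(3).tolist())
E
python3 - <<'E'
import cv2
a=cv2.imread("pics/scene.png")[90:180,230:350]; b=cv2.imread("pics/top.png")[140:300,370:515]
a=cv2.resize(a,(400,300),interpolation=2); b=cv2.resize(b,(400,441),interpolation=2)
import numpy as np
o=np.zeros((441,800,3),np.uint8);o[:300,:400]=a;o[:,400:]=b;cv2.imwrite("pics/crop.png",o)
E
```

```text
deck 4752 0.26899501136070914 ((622.044921875, -287.5051574707031), (222.56072998046875, 160.80735778808594), 13.222260475158691) [[495.0, -235.0], [532.0, -391.0], [749.0, -340.0], [712.0, -184.0]]
(398, 158) [ 0.706 -0.197  0.268]
(424, 272) [ 0.502 -0.244  0.269]
(500, 256) [ 0.534 -0.385  0.268]
sheet 9 ((570.8112182617188, 285.0359191894531), (4.300507068634033, 5.106621265411377), 87.9934310913086) [[568.0, 283.0], [573.0, 283.0], [573.0, 287.0], [568.0, 287.0]]
grip 110 [0.4858 0.2519 0.0426] ((485.3385314941406, 252.15451049804688), (24.344932556152344, 22.052165985107422), 32.617332458496094)
top 545
[[0.538, -0.282, 0.063], [0.533, -0.262, 0.092], [0.53, -0.249, 0.095], [0.53, -0.255, 0.166], [0.528, -0.247, 0.129], [0.526, -0.241, 0.092], [0.526, -0.248, 0.162], [0.524, -0.244, 0.124], [0.524, -0.259, 0.165], [0.522, -0.244, 0.162], [0.52, -0.247, 0.092], [0.52, -0.254, 0.163], [0.518, -0.248, 0.126], [0.515, -0.242, 0.094], [0.516, -0.249, 0.166], [0.513, -0.249, 0.102], [0.514, -0.252, 0.181], [0.511, -0.242, 0.139], [0.512, -0.253, 0.191], [0.509, -0.252, 0.12], [0.507,
[... 798 characters left out ...]
72, 0.166], [0.533, -0.273, 0.162], [0.528, -0.266, 0.166], [0.522, -0.255, 0.173], [0.516, -0.247, 0.178], [0.51, -0.254, 0.168], [0.481, -0.218, 0.202], [0.479, -0.213, 0.203], [0.537, -0.272, 0.131], [0.528, -0.265, 0.135], [0.52, -0.255, 0.142], [0.511, -0.256, 0.138], [0.479, -0.218, 0.175], [0.536, -0.285, 0.094], [0.527, -0.25, 0.126], [0.518, -0.247, 0.126], [0.509, -0.259, 0.111], [0.534, -0.26, 0.099], [0.523, -0.26, 0.095], [0.511, -0.256, 0.096], [0.475, -0.215, 0.139], [0.525, -0.245, 0.094], [0.513, -0.247, 0.089], [0.529, -0.258, 0.068], [0.481, -0.217, 0.112], [0.523, -0.25, 0.063], [0.505, -0.245, 0.066], [0.513, -0.24, 0.062], [0.492, -0.231, 0.066], [0.478, -0.216, 0.076]]
```

View pics/crop.png

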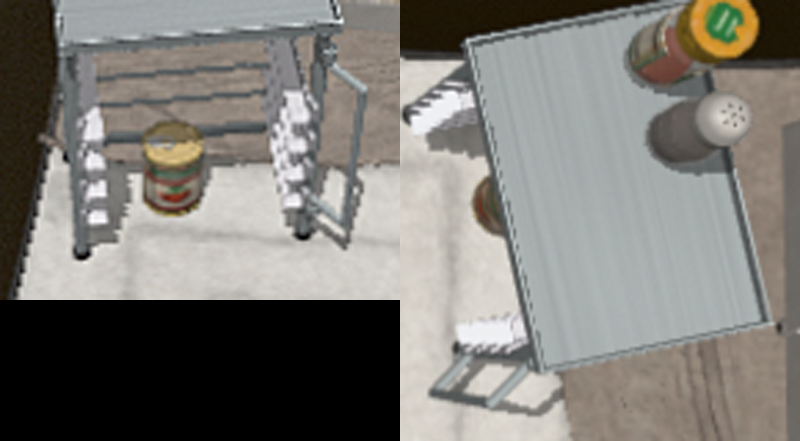

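The crop confirms the tin in the foot, between the runners, with the gate swung out on the near side. Next I refine the sheet's pose and check the rack's angle.

```bash
python3 - <<'E'
from h import *
W=np.load("top.npy"); pic=cv2.imread("pics/top.png")
v,u=np.mgrid[0:420,0:560]
print("z in",W[250,203],"z table",W[300,260], W[330,150], pic[250,203],pic[300,260])
# sheet: edges of bright area
roi=(u>150)&(u<255)&(v>195)&(v<305)
hsv=cv2.cvtColor(pic,cv2.COLOR_BGR2HSV)
lab=cv2.cvtColor(pic,cv2.COLOR_BGR2LAB).astype(int)
print(lab[250,203],lab[240,215],lab[300,260],lab[210,170],lab[220,250])
seg=np.full((420,560),cv2.GC_BGD,np.uint8); seg[190:310,145:260]=cv2.GC_PR_BGD
poly=np.array([(161,235),(201,206),(244,265),(205,293)])
cv2.fillConvexPoly(seg,poly,cv2.GC_PR_FGD)
c=poly.mean(0); cv2.fillConvexPoly(seg,(c+(poly-c)*.85).astype(np.int32),cv2.GC_FGD)
cv2.grabCut(pic,seg,None,np.zeros((1,65)),np.zeros((1,65)),5,cv2.GC_INIT_WITH_MASK)
m=((seg==1)|(seg==3)).astype(np.uint8); m=cv2.morphologyEx(m,cv2.MORPH_OPEN,np.ones((7,7)))
n,l,st,ce=cv2.connectedComponentsWithStats(m); k=1+np.argmax(st[1:,4])
P=W[l==k]; P=P[~np.isnan(P[:,0])]
r=cv2.minAreaRect((P[:,:2]*1000).astype(np.float32)); print("sheet",r,cv2.boxPoints(r).round(0).tolist())
# deck front edge line fit
m=(abs(W[...,2]-.272)<.012)&(u>380)&(u<515)&(v>130)&(v<290)
E=[]
for row in range(165,265):
    j=np.where(m[row])[0]
    if len(j): E.append(W[row,j[0]])
E=np.array(E); vx,vy,x0,y0=cv2.fitLine(E[:,:2].astype(np.float32),cv2.DIST_HUBER,0,.01,.01).ravel()
print("front edge dir deg",np.degrees(np.arctan2(vy,vx)),x0,y0,E[:,2].mean())
E
```

```text
z in [0.53526161 0.18171824 0.00374399] z table [ 4.24446118e-01  4.68702011e-02 -1.15468655e-04] [0.34957649 0.29546599 0.00147347] [240 238 239] [172 179 182]
[240 129 127] [240 129 127] [186 128 132] [210 128 133] [217 128 133]
sheet ((536.6685791015625, 185.83065795898438), (177.63442993164062, 121.32872009277344), 37.595314025878906) [[429.0, 180.0], [503.0, 84.0], [644.0, 192.0], [570.0, 288.0]]
front edge dir deg 13.043029 0.60337263 -0.21059632 0.26819127925225517
```

```bash
cat > g.py <<'E'
from h import *
import sys, json
from scipy.spatial.transform import Slerp
RO=np.array([.6235,-.2955,0]); RA=13.1
def rack(x,y,z):
    a=np.radians(RA); return RO+np.array([x*np.sin(a)+y*np.cos(a),-x*np.cos(a)+y*np.sin(a),z])/1000
def pose(yaw,lean,grasp,off=19):   # yaw: angle of y_s; grasp point (m); off: TCP past it along tool z, mm
    a,l=np.radians([yaw,lean]); y=np.array([np.cos(a),np.sin(a),0]); xs=np.array([np.sin(a),-np.cos(a),0]); k=np.array([0,0,1.])
    z=np.sin(l)*xs-np.cos(l)*k; x=np.cross(y,z)
    return np.array(grasp)+off/1000*z, R.from_matrix(np.c_[x,y,z])
def plan(pts,claw):  # pts: [(pos,R,n)...]
    s=manip.read_state(); p,r=np.array(s["position"]),R.from_rotvec(s["tcp_rot"]); print("t",round(float(s["t"]),2),"err mm",((pts[0][0]-p)*1000).round(1),"F",np.round(s["ft_force"],1),"w",s["width"]); rows=[]
    for P,Q,n in pts:
        sl=Slerp([0,1],R.concatenate([r,Q]))
        p0=p
        for i in range(n):
            Pn=p0+(P-p0)*(i+1)/n; Rn=sl((i+1)/n)
            d=r.inv().apply(Pn-p)/.05; t=(r.inv()*Rn).as_rotvec(degrees=True)/8
            row=[round(float(q),2) for q in [*d,*t]]; rows.append(row+[claw])
            p=p+r.apply(np.array(row[:3])*.05); r=r*R.from_rotvec(np.array(row[3:6])*8,degrees=True)
    for i in range(0,len(rows),10): print(json.dumps(rows[i:i+10]), "max",np.abs(np.array(rows[i:i+10])[:,:6]).max())
E
python3 - <<'E'
from g import *
G=[.485,.253,.028]
plan([(*pose(37.6,35,G,-55),9),(*pose(37.6,35,G,19),5)],60)
E
```

```text
t 0.1 err mm [ 242.  -196.5 -157.6] F [-0.5  0.3  0.1] w 1.001671229257631
[[-0.67, -0.17, 0.35, 0.11, -0.48, 0.37, 60], [-0.66, -0.12, 0.4, 0.12, -0.47, 0.36, 60], [-0.63, -0.09, 0.44, 0.11, -0.48, 0.37, 60], [-0.61, -0.04, 0.48, 0.12, -0.48, 0.36, 60], [-0.57, -0.01, 0.53, 0.11, -0.47, 0.37, 60], [-0.54, 0.03, 0.56, 0.11, -0.48, 0.36, 60], [-0.49, 0.06, 0.59, 0.12, -0.48, 0.37, 60], [-0.45, 0.1, 0.62, 0.11, -0.47, 0.36, 60], [-0.41, 0.13, 0.65, 0.12, -0.48, 0.37, 60], [0.0, -0.0, 0.3, -0.0, -0.0, -0.0, 60]] max 0.67
[[0.0, -0.0, 0.29, -0.0, -0.0, -0.0, 60], [0.0, -0.0, 0.3, -0.0, -0.0, -0.0, 60], [0.0, -0.0, 0.3, -0.0, -0.0, -0.0, 60], [0.0, -0.0, 0.29, -0.0, -0.0, -0.0, 60]] max 0.3
```

{"method": "servo_tool", "body": {
  "rows": [
    [[-0.67,-0.17,0.35,0.11,-0.48,0.37,60],[-0.66,-0.12,0.4,0.12,-0.47,0.36,60],[-0.63,-0.09,0.44,0.11,-0.48,0.37,60],[-0.61,-0.04,0.48,0.12,-0.48,0.36,60],[-0.57,-0.01,0.53,0.11,-0.47,0.37,60],[-0.54,0.03,0.56,0.11,-0.48,0.36,60],[-0.49,0.06,0.59,0.12,-0.48,0.37,60],[-0.45,0.1,0.62,0.11,-0.47,0.36,60],[-0.41,0.13,0.65,0.12,-0.48,0.37,60],[0,0,0,0,0,0,60]]
  ],
  "squeeze": 50
}}

```text
t: 1.35
position: [0.466, 0.2769, 0.0717]
tcp_rot: [1.137, 2.307, -0.363]
ft_force: [0.5, 0.3, 0.4]
width: 0.703
gripper_force: 0.0
```

```bash
python3 - <<'E'
from g import *
p,d,W=cloud("wrist"); cv2.imwrite("pics/w1.png",p[...,::-1])
G=[.485,.253,.028]
b=(p.max(2)<60)&(W[...,2]>.036)&(W[...,2]<.055)&(np.linalg.norm(W[...,:2]-[.485,.253],axis=-1)<.03)
print(b.sum(),np.median(W[b],0) if b.any() else 0, cv2.minAreaRect((W[b][:,:2]*1000).astype(np.float32)) if b.any() else 0)
plan([(*pose(37.6,35,G,19),6)],60)
E
```

```text
1264 [0.48340776 0.26014011 0.04388569] ((485.9928283691406, 256.70880126953125), (25.37156105041504, 21.904193878173828), 36.326332092285156)
t 1.4 err mm [ 25.9 -33.6 -60.4] F [-0.   0.   0.3] w 0.7071250545043183
[[-0.0, 0.0, 0.25, -0.0, -0.0, 0.0, 60], [-0.0, 0.0, 0.24, -0.0, -0.0, 0.0, 60], [-0.0, 0.0, 0.25, -0.01, -0.0, 0.0, 60], [-0.0, 0.0, 0.24, 0.0, -0.01, 0.0, 60], [-0.0, 0.0, 0.25, -0.0, 0.0, 0.0, 60], [-0.0, 0.0, 0.25, -0.0, 0.0, 0.0, 60]] max 0.25
```

View pics/w1.png

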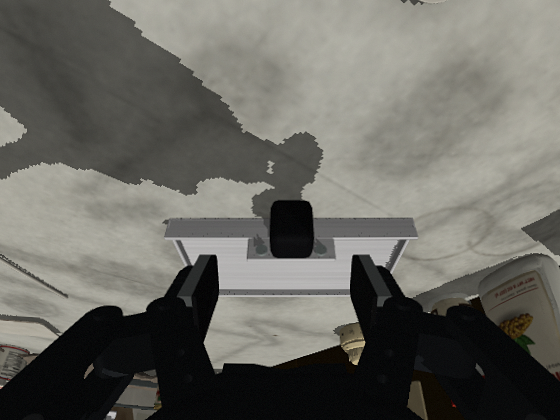

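The wrist view shows the grip at (292,228), centred between the fingers, with free space on both sides.

```bash
python3 - <<'E'
from g import *
G=[.4857,.2558,.028]
plan([(*pose(37.2,35,G,19),6)],60)
E
```

```text
t 1.4 err mm [ 26.5 -30.9 -60.4] F [-0.   0.   0.3] w 0.7071250545043183
[[0.0, 0.01, 0.24, 0.0, -0.0, 0.01, 60], [0.01, 0.01, 0.25, 0.0, -0.0, 0.0, 60], [0.0, 0.0, 0.24, 0.01, -0.0, 0.01, 60], [0.01, 0.01, 0.24, -0.0, -0.01, 0.01, 60], [0.0, 0.01, 0.24, 0.0, 0.0, 0.01, 60], [0.01, 0.01, 0.25, 0.0, 0.0, 0.0, 60]] max 0.25
```

{"method": "servo_tool", "body": {
  "rows": [
    [[0,0.01,0.24,0,0,0.01,60],[0.01,0.01,0.25,0,0,0.01,60],[0.01,0.01,0.24,0,0,0.01,60],[0,0.01,0.24,0,0,0.01,60],[0.01,0.01,0.24,0,0,0,60],[0,0,0.25,0,0,0,60],[0,0,0,0,0,0,20],[0,0,0,0,0,0,20],[0,0,0,0,0,0,15],[0,0,0,0,0,0,15]]
  ],
  "squeeze": 50
}}

```text
t: 2.65
position: [0.493, 0.2482, 0.0135]
tcp_rot: [1.142, 2.303, -0.354]
ft_force: [0.2, 0.8, 0.7]
width: 0.295
gripper_force: 51.7
```

```bash
python3 - <<'E'
from g import *
s=manip.read_state(); p=s["position"].copy(); p[2]+=.105
plan([(p,R.from_rotvec(s["tcp_rot"]),5),(*pose(13.1,35,rack(-170-75.5,0,118),0),15)],15)
E
```

```text
t 2.65 err mm [  0.   0. 105.] F [0.2 0.8 0.7] w 0.29460962827177856
[[-0.24, 0.0, -0.34, 0.0, 0.0, 0.0, 15], [-0.24, 0.0, -0.35, 0.0, 0.0, 0.0, 15], [-0.24, 0.01, -0.34, 0.0, 0.0, 0.0, 15], [-0.24, -0.0, -0.35, 0.0, 0.0, 0.0, 15], [-0.24, -0.0, -0.34, 0.0, 0.0, 0.0, 15], [-0.31, -0.17, 0.22, 0.12, -0.0, 0.16, 15], [-0.32, -0.15, 0.22, 0.12, -0.0, 0.17, 15], [-0.32, -0.15, 0.23, 0.11, -0.0, 0.16, 15], [-0.33, -0.13, 0.22, 0.12, -0.0, 0.17, 15], [-0.33, -0.12, 0.23, 0.12, -0.0, 0.16, 15]] max 0.35
[[-0.33, -0.12, 0.23, 0.12, -0.0, 0.17, 15], [-0.33, -0.1, 0.24, 0.11, -0.01, 0.16, 15], [-0.33, -0.08, 0.23, 0.12, 0.0, 0.16, 15], [-0.34, -0.08, 0.24, 0.12, 0.0, 0.17, 15], [-0.34, -0.07, 0.23, 0.12, 0.0, 0.16, 15], [-0.34, -0.05, 0.24, 0.11, 0.0, 0.17, 15], [-0.34, -0.04, 0.24, 0.12, 0.0, 0.16, 15], [-0.34, -0.03, 0.24, 0.12, -0.0, 0.16, 15], [-0.34, -0.02, 0.24, 0.12, -0.0, 0.17, 15], [-0.35, -0.01, 0.24, 0.11, -0.0, 0.16, 15]] max 0.35
```

{"method": "servo_tool", "body": {
  "rows": [
    [[-0.24,0,-0.34,0,0,0,15],[-0.24,0,-0.35,0,0,0,15],[-0.24,0,-0.34,0,0,0,15],[-0.24,0,-0.35,0,0,0,15],[-0.24,0,-0.34,0,0,0,15],[-0.31,-0.17,0.22,0.12,0,0.16,15],[-0.32,-0.15,0.22,0.12,0,0.17,15],[-0.32,-0.15,0.23,0.11,0,0.16,15],[-0.33,-0.13,0.22,0.12,0,0.17,15],[-0.33,-0.12,0.23,0.12,0,0.16,15]]
  ]
}}

```text
t: 3.9
position: [0.5175, 0.1438, 0.1172]
tcp_rot: [1.311, 2.228, -0.413]
ft_force: [-0.4, 0.3, -1.3]
width: 0.298
gripper_force: 51.6
```

{"method": "servo_tool", "body": {
  "rows": [
    [[-0.33,-0.12,0.23,0.12,0,0.17,15],[-0.33,-0.1,0.24,0.11,0,0.16,15],[-0.33,-0.08,0.23,0.12,0,0.16,15],[-0.34,-0.08,0.24,0.12,0,0.17,15],[-0.34,-0.07,0.23,0.12,0,0.16,15],[-0.34,-0.05,0.24,0.11,0,0.17,15],[-0.34,-0.04,0.24,0.12,0,0.16,15],[-0.34,-0.03,0.24,0.12,0,0.16,15],[-0.34,-0.02,0.24,0.12,0,0.17,15],[-0.35,-0.01,0.24,0.11,0,0.16,15]]
  ]
}}

```text
t: 5.15
position: [0.5662, -0.0594, 0.1165]
tcp_rot: [1.631, 2.05, -0.516]
ft_force: [0.2, -1.0, -0.9]
width: 0.296
gripper_force: 51.5
```

```bash
python3 - <<'E'
from g import *
p,d,W=cloud("top"); cv2.imwrite("pics/t2.png",p[...,::-1]); np.save("t2.npy",W)
ps,_,S=cloud("scene"); np.save("s2.npy",S)
a=cv2.resize(p[130:310,260:500],(800,600),interpolation=2)[:,:,::-1]; b=cv2.resize(ps[60:210,210:380],(453,400),interpolation=2)[:,:,::-1]
o=np.zeros((600,800,3),np.uint8); o[:300,:400]=cv2.resize(a,(400,300)); o[:400,400:]=b[:,:400]; cv2.imwrite("pics/c2.png",o)
plan([(*pose(13.1,35,rack(-170-75.5,0,118),0),1)],15)
# sheet mask by colour & height
m=(W[...,2]>.095)&(W[...,2]<.14)&(p.min(2)>150)
n,l,st,ce=cv2.connectedComponentsWithStats(m.astype(np.uint8)); 
for k in range(1,n):
    if st[k,4]>300:
        P=W[l==k]; r=cv2.minAreaRect((P[:,:2]*1000).astype(np.float32)); print(st[k],r,P[:,2].mean()); 
        q=np.array([*(np.array(r[0])/1000),0])-RO; a=np.radians(RA); print("centre in rack",q[0]*np.sin(a)-q[1]*np.cos(a), q[0]*np.cos(a)+q[1]*np.sin(a))
        A=np.c_[P[:,:2]-P[:,:2].mean(0),np.ones(len(P))]; print("slope x,y",np.linalg.lstsq(A,P[:,2],rcond=None)[0])
E
```

```text
t 5.25 err mm [1.3 3.9 1.2] F [-0.3  0.4 -1.8] w 0.2980467783977848
[[0.04, 0.04, -0.06, -0.03, -0.01, -0.02, 15]] max 0.06
[ 312  185   73   95 4785] ((579.60888671875, -129.83712768554688), (180.8994140625, 131.20083618164062), 13.732664108276367) 0.10650571073495538
centre in rack -0.17129963451474994 -0.005201182909244387
slope x,y [-0.01882105  0.04364011  0.10650571]
```

View pics/c2.png

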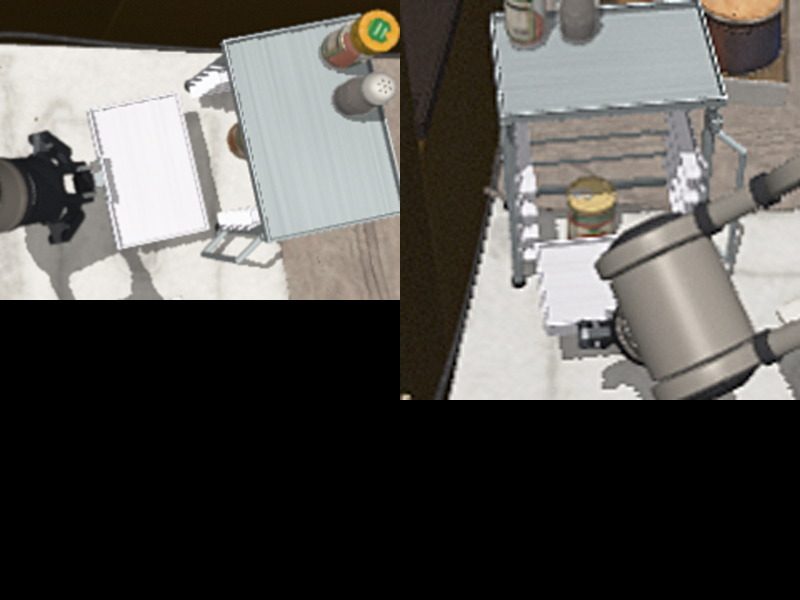

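The sheet is level and about lined up in front of the rack, roughly 3-5 mm to the right. I'll measure the offset against the runners themselves, plus the tilt.

```bash
cat >> g.py <<'E'
def tor(W):
    a=np.radians(RA); q=W-RO; return np.stack([q[...,0]*np.sin(a)-q[...,1]*np.cos(a),q[...,0]*np.cos(a)+q[...,1]*np.sin(a),q[...,2]],-1)*1000
E
python3 - <<'E'
from g import *
W=tor(np.load("t2.npy")); p=cv2.imread("pics/t2.png")
f=(abs(W[...,1]+4)<80)&(W[...,0]>-222)&(W[...,0]<-122)&(abs(W[...,2]-107)<25)
P=W[f]; A=np.c_[P[:,0]+170,P[:,1],np.ones(len(P))]; print("floor fit dz/dx dz/dy z(-170)",np.linalg.lstsq(A,P[:,2],rcond=None)[0],np.std(P[:,2]))
# sheet side edges
e=[]
for x in range(-215,-120,8):
    k=(abs(W[...,0]-x)<4)&(abs(W[...,2]-107)<20)&(abs(W[...,1])<120); e.append((x,W[k][:,1].min().round(1),W[k][:,1].max().round(1)))
print(e)
S=tor(np.load("s2.npy"))
for nm,C in(("top",W),("scene",S)):
  for sgn in(1,-1):
    k=(C[...,0]>-82)&(C[...,0]<-70)&(C[...,1]*sgn>65)&(C[...,1]*sgn<112)&(C[...,2]>50)&(C[...,2]<185)
    Q=C[k]; print(nm,sgn,len(Q)); 
    print(np.histogram(Q[:,1]*sgn,bins=range(64,114,4))); print(np.histogram(Q[:,2],bins=range(50,190,5))[0])
k=(abs(S[...,0])<60)&(abs(S[...,1])<60)&(S[...,2]>50)&(S[...,2]<115); print("tin top",np.percentile(S[k][:,2],[50,95,99]),np.median(S[k],0))
E
```

```text
floor fit dz/dx dz/dy z(-170) [-7.20813019e-03 -9.07037957e-03  1.05054609e+02] 2.0675787045151215
[(-215, np.float64(-95.8), np.float64(83.8)), (-207, np.float64(-95.4), np.float64(84.6)), (-199, np.float64(-95.4), np.float64(85.0)), (-191, np.float64(-95.1), np.float64(83.3)), (-183, np.float64(-95.1), np.float64(84.4)), (-175, np.float64(-94.4), np.float64(84.4)), (-167, np.float64(-95.2), np.float64(84.4)), (-159, np.float64(-95.4), np.float64(83.6)), (-151, np.float64(-94.9), np.float64(84.5)), (-143, np.float64(-95.0), np.float64(84.7)), (-135, np.float64(-94.8), np.float64(84.7)), (-127, np.float64(-95.2), np.float64(84.0))]
top 1 150
(array([ 0,  0,  0, 13, 25, 24, 25, 20, 43,  0,  0,  0]), array([ 64,  68,  72,  76,  80,  84,  88,  92,  96, 100, 104, 108, 112]))
[ 6 17  2  5  1  1  0  7 15  6  4  5  0  0  5 25  1  4  5  0  0  6 25  3
  4  3  0]
top -1 171
(array([ 0,  0,  0,  1, 29, 27, 28, 26, 35,  7, 11,  7]), array([ 64,  68,  72,  76,  80,  84,  88,  92,  96, 100, 104, 108, 112]))
[18 20 10  7  5  0  0  4 24  1  2  4  2  0  7 19  2  1  5  0  0  4 23  4
  3  5  1]
scene 1 78
(array([ 0,  0,  0,  0, 10, 10, 10, 13, 23, 12,  0,  0]), array([ 64,  68,  72,  76,  80,  84,  88,  92,  96, 100, 104, 108, 112]))
[ 2  6  4  2  3  0  0  0 12  2  1  2  2  0  0 11  6  2  3  1  0  0  4 10
  3  0  2]
scene -1 50
(array([ 0,  0,  0,  9,  4,  4, 11, 18,  1,  3,  0,  0]), array([ 64,  68,  72,  76,  80,  84,  88,  92,  96, 100, 104, 108, 112]))
[0 0 0 0 0 0 0 0 0 0 0 0 0 0 4 5 4 5 2 1 0 1 9 9 5 2 3]
tin top [ 70.46016104 104.23135184 106.49141691] [-0.08398539 11.83776483 70.46016104]
```

```bash
python3 - <<'E'
from g import *
print(tor(np.array(manip.read_state()["position"])))
plan([(*pose(13.1,35,rack(-240,2.6,115),0),3),(*pose(13.1,35,rack(-168,2.6,114.5),0),6),(*pose(13.1,35,rack(-90,2.6,113.5),0),8)],15)
E
```

```text
[-242.03909979   -2.15603574  116.75760849]
t 5.25 err mm [ 5.1 -0.9 -1.8] F [-0.3  0.4 -1.8] w 0.2980467783977848
[[-0.0, 0.03, 0.02, -0.01, -0.0, -0.01, 15], [-0.01, 0.03, 0.01, -0.01, -0.01, -0.0, 15], [-0.0, 0.04, 0.02, -0.01, 0.0, -0.01, 15], [-0.2, -0.0, 0.14, -0.0, 0.0, 0.0, 15], [-0.19, -0.0, 0.14, -0.0, 0.0, 0.0, 15], [-0.2, -0.0, 0.14, -0.0, 0.0, 0.0, 15], [-0.19, -0.0, 0.14, -0.0, 0.0, 0.0, 15], [-0.2, -0.0, 0.14, -0.0, 0.0, 0.0, 15], [-0.2, -0.0, 0.14, -0.0, 0.0, 0.0, 15], [-0.16, -0.0, 0.11, -0.0, 0.0, 0.0, 15]] max 0.2
[[-0.16, -0.0, 0.12, -0.0, 0.0, 0.0, 15], [-0.15, -0.0, 0.11, -0.0, 0.0, 0.0, 15], [-0.16, -0.0, 0.11, -0.0, 0.0, 0.0, 15], [-0.16, -0.0, 0.12, -0.0, 0.0, 0.0, 15], [-0.16, -0.0, 0.11, -0.0, 0.0, 0.0, 15], [-0.16, -0.0, 0.11, -0.0, 0.0, 0.0, 15], [-0.15, -0.01, 0.12, -0.0, 0.0, 0.0, 15]] max 0.16
```

{"method": "servo_tool", "body": {
  "rows": [
    [[0,0.03,0.02,-0.01,0,-0.01,15],[-0.01,0.03,0.01,-0.01,-0.01,0,15],[0,0.04,0.02,-0.01,0,-0.01,15],[-0.2,0,0.14,0,0,0,15],[-0.19,0,0.14,0,0,0,15],[-0.2,0,0.14,0,0,0,15],[-0.19,0,0.14,0,0,0,15],[-0.2,0,0.14,0,0,0,15],[-0.2,0,0.14,0,0,0,15],[0,0,0,0,0,0,15]]
  ]
}}

```text
t: 6.5
position: [0.5892, -0.1293, 0.1155]
tcp_rot: [1.623, 2.051, -0.51]
ft_force: [0.1, 0.0, -1.7]
width: 0.298
gripper_force: 51.5
```

```bash
python3 - <<'E'
from g import *
print(tor(np.array(manip.read_state()["position"])))
p,d,T=cloud("top"); W=tor(T)
e=[]
for x in range(-150,-90,8):
    k=(abs(W[...,0]-x)<4)&(abs(W[...,2]-103)<15)&(abs(W[...,1])<93); e.append((x,W[k][:,1].min().round(1),W[k][:,1].max().round(1)))
print(e)
f=(abs(W[...,1])<75)&(W[...,0]>-142)&(W[...,0]<-95)&(abs(W[...,2]-103)<15); P=W[f]; print(np.linalg.lstsq(np.c_[P[:,0],P[:,1],np.ones(len(P))],P[:,2],rcond=None)[0],np.median(P[:,2]))
plan([(*pose(13.1,35,rack(-90,2.6,113.5),0),8)],15)
ps=cloud("scene")[0]; a=cv2.resize(p[130:310,260:500],(800,600),interpolation=2)[:,:,::-1]; b=cv2.resize(ps[60:210,210:380],(453,400),interpolation=2)[:,:,::-1]
o=np.zeros((400,800,3),np.uint8); o[:300,:400]=cv2.resize(a,(400,300)); o[:400,400:]=b[:,:400]; cv2.imwrite("pics/c3.png",o)
E
```

```text
[-169.67278917    4.30412605  115.46038561]
[(-150, np.float64(-88.6), np.float64(90.3)), (-142, np.float64(-88.4), np.float64(90.6)), (-134, np.float64(-88.2), np.float64(91.5)), (-126, np.float64(-88.7), np.float64(91.7)), (-118, np.float64(-88.3), np.float64(91.3)), (-110, np.float64(-88.5), np.float64(91.7)), (-102, np.float64(-88.1), np.float64(92.0)), (-94, np.float64(-88.2), np.float64(92.5))]
[-4.09905037e-03 -4.52032487e-03  1.03525698e+02] 104.04341892866117
t 6.55 err mm [ 16.5 -78.6  -1.9] F [ 0.2 -0.1 -2.9] w 0.29858202161107855
[[-0.16, -0.01, 0.12, 0.0, -0.0, 0.0, 15], [-0.16, -0.0, 0.12, 0.01, -0.0, 0.0, 15], [-0.16, -0.01, 0.12, -0.0, -0.0, 0.01, 15], [-0.17, -0.0, 0.12, 0.0, -0.0, -0.0, 15], [-0.16, -0.01, 0.11, 0.0, -0.0, 0.0, 15], [-0.16, 0.0, 0.12, 0.01, -0.0, 0.0, 15], [-0.16, -0.0, 0.12, 0.0, -0.0, 0.01, 15], [-0.16, -0.01, 0.12, 0.0, -0.0, -0.0, 15]] max 0.17
```

View pics/c3.png

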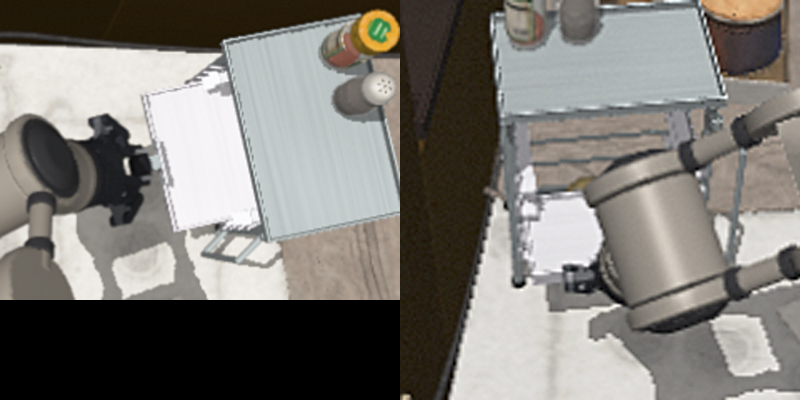

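The sheet has entered between the second-runner flares without contact force, about 1.5 mm to the left. I carry on.

{"method": "servo_tool", "body": {
  "rows": [
    [[-0.16,-0.02,0.12,0,0,0,15],[-0.16,-0.01,0.12,0,0,0,15],[-0.16,-0.01,0.12,0,0,0,15],[-0.17,0,0.12,0,0,0,15],[-0.16,0,0.12,0,0,0,15],[-0.16,0,0.12,0,0,0,15],[0,0,0,0,0,0,15]]
  ]
}}

```text
t: 7.48
position: [0.6013, -0.1883, 0.1137]
tcp_rot: [1.623, 2.051, -0.51]
ft_force: [-0.1, 0.6, -1.5]
width: 0.294
gripper_force: 51.5
```

```bash
python3 - <<'E'
from g import *
s=manip.read_state();print(tor(np.array(s["position"])),s["ft_force"],s["ft_torque"])
p,d,T=cloud("top"); W=tor(T)
for x in range(-118,-94,8):
    k=(abs(W[...,0]-x)<4)&(abs(W[...,2]-105)<15)&(abs(W[...,1])<93);print(x,W[k][:,1].min().round(1),W[k][:,1].max().round(1),np.median(W[k][:,2])) if k.any() else 0
plan([(*pose(13.1,35,rack(-86,2.6,110.5),0),4),(*pose(13.1,35,rack(-75,2.6,110.5),0),4)],15)
E
```

```text
[-109.48418222    2.65630111  113.73775256] [-0.09311388  0.55137729 -1.51902157] [0.50999995 0.11953757 0.04157094]
-110 -20.6 -20.6 119.96267968445528
t 7.53 err mm [  5.3 -23.4  -3.2] F [-0.3  0.4 -2.3] w 0.29758923092797923
[[-0.09, -0.0, 0.08, 0.01, -0.0, 0.0, 15], [-0.09, -0.0, 0.08, 0.0, -0.0, 0.01, 15], [-0.09, -0.0, 0.09, 0.01, -0.0, 0.0, 15], [-0.09, -0.0, 0.08, 0.01, -0.0, 0.01, 15], [-0.04, -0.0, 0.03, -0.0, -0.0, -0.0, 15], [-0.05, -0.0, 0.03, -0.0, -0.0, -0.0, 15], [-0.04, -0.0, 0.03, -0.0, -0.0, -0.0, 15], [-0.05, -0.0, 0.03, -0.0, -0.0, -0.0, 15]] max 0.09
```

{"method": "servo_tool", "body": {
  "rows": [
    [[-0.09,0,0.08,0,0,0,15],[-0.09,0,0.08,0,0,0,15],[-0.09,0,0.09,0,0,0,15],[-0.09,0,0.08,0,0,0,15],[-0.04,0,0.03,0,0,0,15],[-0.05,0,0.03,0,0,0,15],[0,0,0,0,0,0,15]]
  ]
}}

```text
t: 8.4
position: [0.6082, -0.2164, 0.1108]
tcp_rot: [1.622, 2.052, -0.51]
ft_force: [0.2, 0.3, -1.2]
width: 0.295
gripper_force: 51.5
```

```bash
python3 - <<'E'
from g import *
s=manip.read_state();print(tor(np.array(s["position"])),s["ft_force"],s["ft_torque"])
plan([(*pose(13.1,35,rack(-72,2.6,110.5),0),4)],15)
E
```

```text
[-80.52582348   3.00553396 110.76480388] [ 0.15960978  0.27376457 -1.15178131] [ 0.5242152   0.10762386 -0.00082543]
t 8.4 err mm [ 1.5 -8.4 -0.3] F [ 0.2  0.3 -1.2] w 0.29508994890858814
[[-0.03, -0.0, 0.03, 0.01, 0.0, 0.01, 15], [-0.04, -0.0, 0.02, 0.0, 0.0, 0.0, 15], [-0.03, -0.01, 0.03, 0.01, 0.0, 0.01, 15], [-0.04, 0.0, 0.02, 0.01, 0.0, 0.0, 15]] max 0.04
```

{"method": "servo_tool", "body": {
  "rows": [
    [[-0.03,0,0.03,0,0,0,15],[-0.03,0,0.03,0,0,0,15],[-0.03,0,0.02,0,0,0,15],[0,0,0,0,0,0,15]]
  ]
}}

```text
t: 8.9
position: [0.6107, -0.2177, 0.11]
tcp_rot: [1.621, 2.054, -0.502]
ft_force: [-0.5, 22.3, 4.3]
width: 0.297
gripper_force: 54.1
```

A 22 N push-back at nearly the expected depth suggests the sheet is on the stop. I release, back off along the tool axis, and check with the wrist camera.

{"method": "servo_tool", "body": {
  "rows": [
    [[0,0,-0.02,0,0,0,30],[0,0,0,0,0,0,50],[0,0,0,0,0,0,60],[0,0,-0.3,0,0,0,60],[0,0,-0.5,0,0,0,60],[0,0,-0.5,0,0,0,60],[0,0,-0.5,0,0,0,60],[0,0,-0.3,0,0,0,60],[0,0,0,0,0,0,60]]
  ]
}}

```text
t: 10.02
position: [0.5958, -0.1624, 0.1982]
tcp_rot: [1.62, 2.051, -0.508]
ft_force: [0.7, 0.4, 0.6]
width: 0.701
gripper_force: 0.0
```

```bash
python3 - <<'E'
from g import *
s=manip.read_state();print(tor(np.array(s["position"])),s["ft_force"])
p,d,T=cloud("wrist"); W=tor(T); np.save("w3.npy",W); cv2.imwrite("pics/w3.png",p[...,::-1])
b=(p.max(2)<60)&(abs(W[...,0]+90)<25)&(abs(W[...,1])<25)&(abs(W[...,2]-125)<25)
P=W[b];print("block",len(P),P.min(0).round(1),P.max(0).round(1),np.median(P,0))
l=(W[...,2]>100)&(W[...,2]<112)&(W[...,0]>-85)&(W[...,0]<-45)
for y in range(-85,86,17):
    k=l&(abs(W[...,1]-y)<5); print(y,k.sum(),np.percentile(W[k][:,0],[2,50,90]).round(1) if k.any() else 0)
E
```

```text
[-135.89667705    3.19254956  198.17349862] [0.71902393 0.38970208 0.61374428]
block 1737 [-99.6  -9.4 108.2] [-77.8  16.1 139.6] [-96.94381334   3.16306794 131.26479948]
-85 102 [-61.1 -60.  -59.2]
-68 149 [-61.  -60.1 -59.4]
-51 151 [-61.2 -60.1 -59.4]
-34 151 [-61.  -60.  -59.3]
-17 145 [-61.1 -60.  -59.4]
0 0 0
17 40 [-60.7 -59.9 -59. ]
34 158 [-60.9 -59.9 -59.1]
51 154 [-60.9 -59.8 -58.8]
68 156 [-60.9 -59.7 -58.8]
85 151 [-61.  -59.8 -58.9]
```

View pics/w3.png

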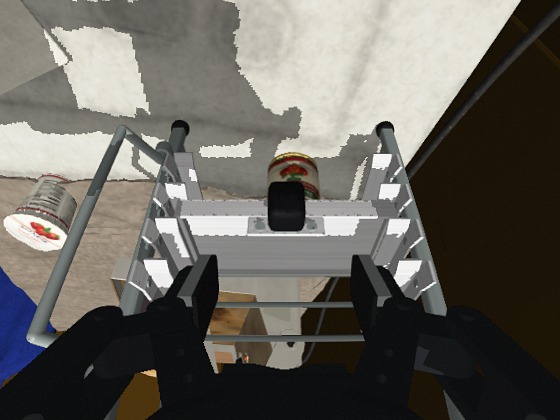

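The sheet lies straight on the second pair: the grip's bottom is about 12 mm above z 96, and the lip is at rack x ≈ -61, so it is home. The wrist view shows the lip as a level band near row 210, with the gate loop on the left at columns 30-160. Next is the gate, pushed with closed fingers from outside along its arc.

```bash
cat >> g.py <<'E'
def F(q,over=0,hx=12.2,hy=18.5):
    r=np.array([-75,-106])+40*np.array([-np.sin(q),np.cos(q)]); d=np.array([np.cos(q),np.sin(q)])
    t=min(hx/max(abs(d[0]),1e-6),hy/max(abs(d[1]),1e-6)); return r-d*(t-over)
def P(x,y,z): return pose(13.1,42,rack(x,y,z),0)
E
python3 - <<'E'
from g import *
for q in(2.07,1.8,1.57,1.2,.9,.6,.3,0): print(q,F(q).round(0))
plan([(*P(-200,-10,225),4),(*P(-200,-165,215),6),(*P(-100,-168,184),5)],0)
E
```

```text
2.07 [-100. -144.]
1.8 [-110. -134.]
1.57 [-115. -124.]
1.2 [-119. -110.]
0.9 [-119.  -97.]
0.6 [-110.  -81.]
0.3 [-99. -72.]
0 [-87. -66.]
t 10.07 err mm [-27.   59.8  27.9] F [-0.  -0.9  0.1] w 0.7044456223440674
[[0.18, -0.06, -0.3, 0.01, -0.22, 0.01, 0], [0.18, -0.06, -0.3, 0.01, -0.22, 0.0, 0], [0.16, -0.07, -0.31, 0.01, -0.21, 0.01, 0], [0.16, -0.06, -0.32, 0.0, -0.22, 0.0, 0], [0.02, -0.52, 0.02, 0.0, -0.0, 0.0, 0], [0.02, -0.51, 0.03, 0.0, -0.0, 0.0, 0], [0.03, -0.52, 0.02, 0.0, -0.0, 0.0, 0], [0.02, -0.52, 0.03, 0.0, -0.0, 0.0, 0], [0.02, -0.51, 0.02, 0.0, -0.0, 0.0, 0], [0.02, -0.52, 0.03, 0.0, -0.0, 0.0, 0]] max 0.52
[[-0.21, -0.01, 0.36, 0.0, -0.0, 0.0, 0], [-0.22, -0.01, 0.36, 0.0, -0.0, 0.0, 0], [-0.21, -0.02, 0.36, 0.0, -0.0, 0.0, 0], [-0.21, -0.01, 0.36, 0.0, -0.0, 0.0, 0], [-0.22, -0.01, 0.36, 0.0, -0.0, 0.0, 0]] max 0.36
```

{"method": "servo_tool", "body": {
  "rows": [
    [[0.18,-0.06,-0.3,0,-0.22,0,0],[0.18,-0.06,-0.3,0,-0.22,0,0],[0.16,-0.07,-0.31,0,-0.21,0,0],[0.16,-0.06,-0.32,0,-0.22,0,0],[0.02,-0.52,0.02,0,0,0,0],[0.02,-0.51,0.03,0,0,0,0],[0.03,-0.52,0.02,0,0,0,0],[0.02,-0.52,0.03,0,0,0,0],[0.02,-0.51,0.02,0,0,0,0],[0.02,-0.52,0.03,0,0,0,0]]
  ]
}}

```text
t: 11.32
position: [0.4163, -0.1396, 0.2138]
tcp_rot: [1.552, 1.964, -0.595]
ft_force: [0.7, -0.2, 0.7]
width: -0.004
gripper_force: 0.0
```

```bash
python3 - <<'E'
from g import *
s=manip.read_state();print(tor(np.array(s["position"])),s["ft_force"],s["joints"].round(2))
plan([(*P(-100,-168,184),6)],0)
E
```

```text
[-198.75917085 -166.45888393  213.79089343] [ 0.71064662 -0.15258054  0.68210522] [-0.03  0.19  2.05 -0.94  0.93  0.33]
t 11.32 err mm [ 20.9 -96.5 -29.8] F [ 0.7 -0.2  0.7] w -0.00418387940406122
[[-0.18, -0.01, 0.29, 0.0, -0.0, 0.0, 0], [-0.18, -0.0, 0.3, 0.01, -0.0, 0.01, 0], [-0.18, -0.01, 0.29, -0.0, -0.0, 0.0, 0], [-0.17, -0.0, 0.3, 0.0, -0.01, 0.01, 0], [-0.18, -0.01, 0.29, 0.01, 0.0, 0.0, 0], [-0.18, -0.01, 0.29, -0.0, 0.0, 0.0, 0]] max 0.3
```

Joint 4 is near its limit (-0.94 of -1), so I reduce the lean to about 32° for the outer part of the swing.

```bash
python3 - <<'E'
from g import *
plan([(*pose(13.1,32,rack(-198,-167,205),0),2),(*pose(13.1,32,rack(-100,-168,184),0),6)],0)
E
```

```text
t 11.32 err mm [-0.4 -0.9 -8.8] F [ 0.7 -0.2  0.7] w -0.00418387940406122
[[0.05, -0.01, 0.07, 0.01, 0.62, 0.01, 0], [0.05, -0.0, 0.08, 0.01, 0.62, 0.02, 0], [-0.24, -0.0, 0.23, -0.0, 0.0, -0.0, 0], [-0.24, -0.01, 0.23, -0.0, 0.0, -0.0, 0], [-0.24, 0.0, 0.24, -0.0, 0.0, -0.0, 0], [-0.24, -0.0, 0.23, -0.0, 0.0, -0.0, 0], [-0.24, -0.01, 0.23, -0.0, 0.0, -0.0, 0], [-0.24, 0.0, 0.23, -0.0, 0.0, -0.0, 0]] max 0.62
```

{"method": "servo_tool", "body": {
  "rows": [
    [[0.05,0,0.07,0,0.62,0.01,0],[0.05,0,0.08,0,0.62,0.01,0],[-0.24,0,0.23,0,0,0,0],[-0.24,0,0.23,0,0,0,0],[-0.24,0,0.24,0,0,0,0],[-0.24,0,0.23,0,0,0,0],[-0.24,0,0.23,0,0,0,0],[-0.24,0,0.23,0,0,0,0],[0,0,0,0,0,0,0]]
  ]
}}

```text
t: 12.45
position: [0.4401, -0.2363, 0.1846]
tcp_rot: [1.656, 2.086, -0.472]
ft_force: [-0.2, -0.2, -0.8]
width: 0.001
gripper_force: 0.0
```

```bash
python3 - <<'E'
from g import *
s=manip.read_state();print(tor(np.array(s["position"])),s["ft_force"],s["joints"].round(2))
L=34
pts=[(*pose(13.1,L,rack(*F(q,2),184),0),n) for q,n in((2.07,3),(1.8,2),(1.5,2),(1.2,2),(.9,2),(.6,2),(.3,2),(.1,2))]
plan(pts,0)
E
```

```text
[ -99.22035509 -165.21787322  184.59168411] [-0.16620151 -0.19653156 -0.76602076] [-0.37  0.25  1.96 -0.72  0.73 -0.1 ]
t 12.45 err mm [22.3  7.  -0.6] F [-0.2 -0.2 -0.8] w 0.0010011031000133933
[[0.01, 0.16, -0.0, 0.01, -0.08, -0.0, 0], [0.01, 0.15, -0.01, 0.0, -0.08, -0.0, 0], [0.02, 0.16, 0.0, 0.01, -0.09, -0.0, 0], [0.07, 0.1, -0.05, -0.0, 0.0, -0.0, 0], [0.08, 0.1, -0.05, -0.0, 0.0, -0.0, 0], [0.05, 0.12, -0.03, -0.0, 0.0, -0.0, 0], [0.05, 0.12, -0.04, -0.0, 0.0, -0.0, 0], [0.02, 0.12, -0.01, -0.0, 0.0, -0.0, 0], [0.02, 0.11, -0.02, -0.0, 0.0, -0.0, 0], [-0.01, 0.13, 0.01, -0.0, 0.0, -0.0, 0]] max 0.16
[[-0.01, 0.14, 0.01, -0.0, 0.0, -0.0, 0], [-0.08, 0.15, 0.05, -0.0, 0.0, -0.0, 0], [-0.07, 0.14, 0.05, -0.0, 0.0, -0.0, 0], [-0.09, 0.09, 0.06, -0.0, 0.0, -0.0, 0], [-0.1, 0.1, 0.06, -0.0, 0.0, -0.0, 0], [-0.06, 0.03, 0.05, -0.0, 0.0, -0.0, 0], [-0.07, 0.04, 0.04, -0.0, 0.0, -0.0, 0]] max 0.15
```

{"method": "servo_tool", "body": {
  "rows": [
    [[0.01,0.16,0,0,-0.08,0,0],[0.01,0.15,0,0,-0.08,0,0],[0.02,0.16,0,0,-0.08,0,0],[0.07,0.1,-0.05,0,0,0,0],[0.08,0.1,-0.05,0,0,0,0],[0.05,0.12,-0.03,0,0,0,0],[0.05,0.12,-0.04,0,0,0,0],[0.02,0.12,-0.01,0,0,0,0],[0.02,0.11,-0.02,0,0,0,0],[0,0,0,0,0,0,0]]
  ]
}}

```text
t: 13.7
position: [0.4919, -0.2033, 0.1843]
tcp_rot: [1.634, 2.062, -0.495]
ft_force: [0.1, 0.3, 0.5]
width: 0.0
gripper_force: 0.0
```

```bash
python3 - <<'E'
from g import *
s=manip.read_state();print(tor(np.array(s["position"])),s["ft_force"],s["joints"].round(2))
p,d,T=cloud("wrist"); cv2.imwrite("pics/w4.png",p[...,::-1])
pts=[(*pose(13.1,36,rack(*F(q,2),184),0),n) for q,n in((.9,2),(.6,3),(.3,2),(.1,2))]
plan(pts,0)
E
```

```text
[-119.62758327 -107.31016258  184.33341146] [0.08351092 0.27904123 0.51369969] [-0.24  0.33  1.86 -0.76  0.81  0.02]
t 13.75 err mm [12.8  0.6 -0.3] F [ 0.9  0.7 -0.1] w 0.0012984549695673549
[[-0.02, 0.13, 0.02, 0.02, -0.13, 0.0, 0], [-0.02, 0.12, 0.01, 0.01, -0.12, 0.01, 0], [-0.05, 0.1, 0.04, 0.0, -0.0, -0.0, 0], [-0.05, 0.1, 0.03, 0.0, -0.0, -0.0, 0], [-0.04, 0.1, 0.04, 0.0, -0.0, -0.0, 0], [-0.09, 0.09, 0.06, 0.0, -0.0, -0.0, 0], [-0.09, 0.09, 0.07, 0.0, -0.0, -0.0, 0], [-0.06, 0.04, 0.05, 0.0, -0.0, -0.0, 0], [-0.07, 0.04, 0.04, 0.0, -0.0, -0.0, 0]] max 0.13
```

View pics/w4.png

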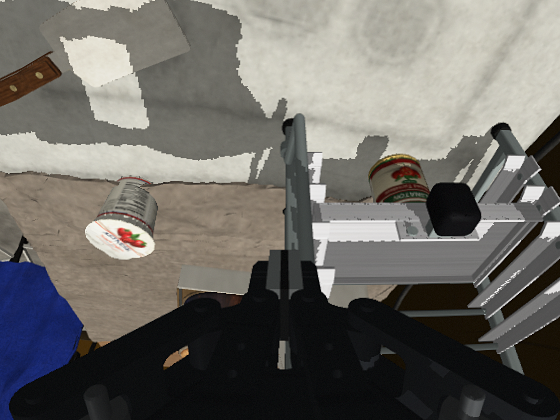

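The gate wire has moved along with the fingers: it now stands at column ~298, just right of the finger tips. The sheet is undisturbed. I continue the swing.

{"method": "servo_tool", "body": {
  "rows": [
    [[-0.02,0.13,0.02,0,-0.13,0,0],[-0.02,0.12,0.01,0,-0.12,0,0],[-0.05,0.1,0.04,0,0,0,0],[-0.05,0.1,0.03,0,0,0,0],[-0.04,0.1,0.04,0,0,0,0],[-0.09,0.09,0.06,0,0,0,0],[-0.09,0.09,0.07,0,0,0,0],[-0.06,0.04,0.05,0,0,0,0],[0,0,0,0,0,0,0]]
  ]
}}

```text
t: 14.88
position: [0.5351, -0.2206, 0.1838]
tcp_rot: [1.615, 2.037, -0.521]
ft_force: [-0.4, -0.6, -0.1]
width: 0.002
gripper_force: 0.0
```

```bash
python3 - <<'E'
from g import *
s=manip.read_state();print(tor(np.array(s["position"])),s["ft_force"],s["joints"].round(2))
p,d,T=cloud("wrist"); cv2.imwrite("pics/w5.png",p[...,::-1]); 
plan([(*pose(13.1,36,rack(-84,-64,184),0),4)],0)
E
```

```text
[-92.96456744 -69.13297859 183.75211464] [-0.43115875 -0.60015185 -0.10372451] [-0.24  0.4   1.76 -0.79  0.83  0.03]
t 14.93 err mm [ 7.2 -7.7  0.3] F [-0.2  0.7  0.2] w 0.004343793403852984
[[-0.04, 0.03, 0.03, 0.01, -0.0, 0.0, 0], [-0.04, 0.02, 0.02, 0.0, -0.0, 0.0, 0], [-0.03, 0.03, 0.03, 0.01, -0.0, 0.0, 0], [-0.04, 0.03, 0.02, 0.01, -0.0, 0.0, 0]] max 0.04
```

View pics/w5.png

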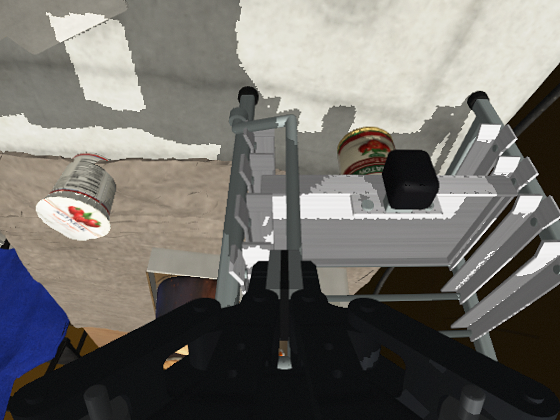

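The gate is nearly shut: its wire crosses the right runner ends, at column ~292. Now a last push to its stop.

{"method": "servo_tool", "body": {
  "rows": [
    [[-0.04,0.02,0.03,0,0,0,0],[-0.04,0.02,0.03,0,0,0,0],[-0.03,0.02,0.02,0,0,0,0],[-0.03,0,0.02,0,0,0,0],[0,0,0,0,0,0,0]]
  ]
}}

```text
t: 15.55
position: [0.5398, -0.228, 0.1838]
tcp_rot: [1.614, 2.037, -0.52]
ft_force: [0.4, 0.1, -0.1]
width: 0.0
gripper_force: 0.2
```

{"method": "servo_tool", "body": {
  "rows": [
    [[-0.04,0,0.03,0,0,0,0],[-0.04,0,0.03,0,0,0,0],[-0.03,0,0.02,0,0,0,0],[0,0,0,0,0,0,0]]
  ]
}}

```text
t: 16.05
position: [0.5406, -0.23, 0.1832]
tcp_rot: [1.616, 2.041, -0.515]
ft_force: [-9.6, 31.9, 11.4]
width: -0.004
gripper_force: 16.2
```

Firm contact at 34 N, so the gate is at its stop. I back off and check.

{"method": "servo_tool", "body": {
  "rows": [
    [[0.1,0,-0.07,0,0,0,0],[0.2,0,-0.2,0,0,0,0],[0.2,0,-0.5,0,0,0,0],[0.2,0,-0.7,0,0,0,0],[0,0,-0.5,0,0,0,0],[0,0,0,0,0,0,0]]
  ]
}}

```text
t: 16.8
position: [0.5221, -0.15, 0.2446]
tcp_rot: [1.612, 2.035, -0.517]
ft_force: [0.4, -0.5, -0.1]
width: -0.003
gripper_force: 0.0
```

```bash
python3 - <<'E'
from g import *
s=manip.read_state();print(tor(np.array(s["position"])),s["ft_force"])
p,d,T=cloud("wrist"); W=tor(T); cv2.imwrite("pics/w6.png",p[...,::-1])
k=(W[...,2]>112)&(W[...,2]<155)&(W[...,1]>-80)&(W[...,1]<-52)&(W[...,0]<-64)&(W[...,0]>-125); print("rod",k.sum(),np.median(W[k],0) if k.any() else 0)
l=(W[...,2]>100)&(W[...,2]<112)&(W[...,0]>-85)&(W[...,0]<-45)
for y in(-40,40,70): q=l&(abs(W[...,1]-y)<5); print(y,q.sum(),np.median(W[q][:,0]) if q.any() else 0)
E
```

```text
[-164.68563026  -65.73575294  244.59161286] [ 0.35028387 -0.51752416 -0.09359495]
rod 381 [-76.14865171 -65.26967046 133.10276231]
-40 112 -59.66875630612674
40 107 -59.60082225924513
70 107 -59.68976505600177
```

View pics/w6.png

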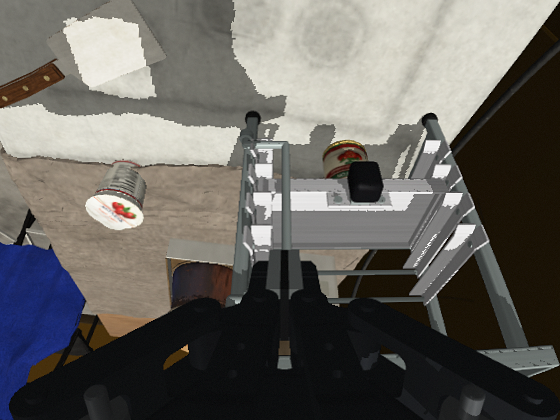

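The gate is shut (rod at rack -76, -65), the sheet is home, the tin is in place and the arm is clear.

```bash
python3 -c "
from plant import manip; print(manip.hand_in())"
```

```text
the job is handed in; nothing more can be done
None
```

The sheet is fully home, grip side out, on the second pair of runners, just above the tin in the foot of the rack; the gate is shut across it, the tin is still in its place, and the job was handed in at about 17 s of the 53 s allowed.

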